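# Set up the meniscus reading station

## Task

Set up the reading station: lower the lens by exactly one hole, by pressing in the orange button on the white head and sliding the column down until its pin springs out into the next hole below. Also stand the graduated cylinder upright with its whole foot on the station's white pad, carrying it slowly and without dropping it. Let go of everything and leave the other things where they are, upright.

Things in the scene. Friction and masses are not known exactly. Their poses are not given: they have to be found in the camera images.
- pad (a point): centre of the top of the white pad (80 mm across, 17 mm above the bench) on the fixed reading station: grey base plate 130 x 250 x 15 mm (x by y), with a 26 mm square aluminium tube, top 135 mm above the bench, its axis 120 mm from here along +y. x, y along the plate's sides, z up; the axes of head, lens and button_face are parallel to these
- head (a point): centre of the white head (30 x 30 mm, 35 mm high) on top of the sliding column (17 mm square steel inner tube), at the start 228 mm above the bench. Column, head, rod and lens slide as one, 0.28 kg. The head's -y face is bare, so two fingers closing along y from above can pinch head and button together: 39 mm wide with the button out, 32 mm with it fully in
- button_face (a point): centre of the outer face of the orange button, 16 mm diameter, on the +y face of the head, 2.5 mm above the head's centre; it stands 9 mm proud of the head and is pressed along -y. It is rigidly joined, inside the tube, to the orange locking pin 110 mm below it, which shows in the holes of the aluminium tube's +y side
- release (a joint): how far the button is pushed in, m: 0 fully out (pin in a hole), 0.007 fully in. Sprung: 3.6 N to start, 6.4 N fully in. Over 0.0045 the pin is clear and the column can slide; let go between holes, the pin rubs on the tube wall and this reads about 0.0045
- column (a joint): how far the column has slid down, m: 0 in its starting hole; holes at 0, 0.030, 0.060 with 1.5 mm play each way. About 5 N of friction holds it at any height. Once off its hole and with the button let go, the pin rubs on the tube wall; about 3 N down on the head's top then slides it on until the pin springs out and stops it at the next hole
- lens (a point): centre of the upright round lens (64 mm across, 10 mm thick, black rim), facing along x, 55 mm to the +x side of the pad's axis, at the start 162 mm above the bench. It hangs on an 8 mm rod that leaves the head's +x face 4 mm below the head's centre, runs 55 mm along +x, 120 mm along -y and 30 mm down
- cylinder_centre (a point): centre, half-way up, of the graduated cylinder: clear tube 30 mm diameter, 200 mm high over all, with blue graduation rings, a blue foot (56 mm diameter, 8 mm thick) and a blue collar (38 mm diameter, 112 to 122 mm above its underside); z along the tube, upwards; about 0.15 kg, loose and top-heavy; it starts on a 2 mm thick green mat. Bare tube for gripping from 122 to 196 mm above its underside
- grad_cylinder: the same graduated cylinder; origin at the centre of its underside
- beaker: glass beaker, 68 mm diameter, 90 mm high; origin at the centre of its underside; leave alone
- amber_jar: amber glass jar, 62 mm diameter, 85 mm high; origin at the centre of its underside; leave alone
- white_bottle: white bottle with red cap, 54 mm diameter, 110 mm high; origin at the centre of its underside; leave alone
- dropper_bottle: small amber dropper bottle, 30 mm diameter, 85 mm high, beside the station; origin at the centre of its underside; leave alone
- tip_box: blue box with clear lid, 120 x 80 x 55 mm, beside the station on the button's side; origin at the centre of its underside; leave alone
Not all that is in view belongs to the job. Leave any red or turquoise look-alike of the grad_cylinder alone.

How it is judged:
At the end, for the whole second after the job is handed in: Column 26 to 34 mm below its start, button out to within 1.5 mm (pin in the hole); cylinder at rest on the white pad, upright within 0.06 rad, its axis within 12 mm of the pad centre (whole foot on the pad); the five other loose things upright and within 30 mm of their starts (value of joint column between 0.026 and 0.034 m and value of joint release below 0.0015 m and horizontal distance between cylinder_centre and pad below 0.012 m and angle between cylinder_centre's own z axis and vertical below 0.06 rad and z of cylinder_centre in the frame of pad between 0.094 and 0.106 m and linear speed of grad_cylinder below 0.02 m/s and not (distance of any of beaker, amber_jar, white_bottle, dropper_bottle, tip_box from where it was at the start of the episode above 0.03 m or angle between any of beaker, amber_jar, white_bottle, dropper_bottle, tip_box's own z axis and vertical above 0.4 rad)); the robot touches nothing.
It fails at once if the graduated cylinder is tipped (over 0.4 rad) (angle between cylinder_centre's own z axis and vertical above 0.4 rad).
It fails at once if the graduated cylinder is dropped or flung (faster than 0.8 m/s) (linear speed of grad_cylinder above 0.8 m/s).
It fails at once if one of the five other loose things is shifted by over 30 mm or tipped (distance of any of beaker, amber_jar, white_bottle, dropper_bottle, tip_box from where it was at the start of the episode above 0.03 m or angle between any of beaker, amber_jar, white_bottle, dropper_bottle, tip_box's own z axis and vertical above 0.4 rad).
It also fails if it takes over 69 s, if anything falls off the work surface, if the arm or the gripper's body presses on something with over 40 N, if the wrist force passes 120 N, or if a joint passes its speed limit or range.

## Robot

A 6-joint arm with a two-finger parallel gripper is mounted at the origin on the work surface. World frame = base frame: x ahead of the robot, y to its left, z up, the work surface at z = 0. Lengths are in m, angles in rad, forces in N, time in s.
With the tool pointing down it reaches from about 0.225 to 0.875 m from the base axis. Payload 3.4 kg.
Tool frame: the origin (TCP) lies midway between the tips of the shut fingers; the grasp point (between the pads) lies 19 mm behind it (manip.grip_point_offset is the distance from the TCP to the grasp point, in m); x points along the fingers, y is the direction in which the jaws open and shut, and the axes are right-handed (so a half turn about x gives the same grasp; the last joint's range is limited). The gripper opens to 85 mm and grips with 20 to 120 N. Pads are 22 mm wide; open, the fingers measure 114 mm over their backs; the gripper's body (76 mm by 85 mm) begins 54 mm behind the grasp point. The pads swing forward as they close: fully open they stand 13 mm farther back than shut.
Start: joints at [1.024, 0.276, 1.505, -0, 1.361, -0.121], TCP at [0.238, 0.524, 0.231] pointing down, gripper open.
Joint ranges: [-2.89, 2.89], [-0.75, 2.08], [0.22, 2.7], [-1.18, 4.32], [0.11, 2.71], [-2.7, 2.7]. Speed limits (rad/s): [2.57, 2.57, 3.14, 3.14, 3.14, 3.14].

## Interface

Orientations are given as a unit quaternion [w, x, y, z].
In Python, from rig import manip gives the robot as it stands.
- The arm moves only by the shell command python3 -m crank 'ROWS' [FORCE]. ROWS is a JSON object of lists of equal length, an entry for each row: "grip": the opening, from 0 (shut) to 1 (fully open); "slide": the shift along the world's x, y, z in cm, a list of three; "roll": the turn about the world's z in degrees. In form: {"grip": [grip, ...], "slide": [[dx, dy, dz], ...], "roll": [roll, ...]}. A call has 1 to 20 rows; each row is the pose to reach, as a shift and turn from the pose commanded when the call began; what a row does not reach only later rows make up. A row lasts 1/10 s, in which the tool goes at most 50 mm and 8.59 degrees, less where a joint would pass 70% of its speed; a pose out of reach is approached as far as the arm can. A call with a gripper value outside its range is refused whole. The fingers move at their own pace and stop on an object; FORCE is the grip in N (left out, the last holds). Time passes only in rows, so rows that repeat a pose let the fingers close. It gives the time, the measured TCP pose, the force and the opening at its end, in the units of the state.
- manip.get_state(): the state, without advancing time (a new reading comes with each control period).
- manip.get_image(name): name is "side" or "top" or "wrist"; returns a dict with "frame" (384x512x3 uint8, red, green, blue), "K" (3x3 intrinsics, pixels), "R" (3x3) and "t" (3): a world point X has camera coordinates R X + t. Camera axes: x right, y down, z forward; pixel columns grow to the right and rows downward; lengths in m; the calibration is good to about 2 mm. A picture is of the moment at which its call begins. There is no depth.
- manip.sign_off(): hands the job in, once; it reports no verdict.
The state is a dict: "clock": time; "qpos": joint angles; "qd": joint speeds; "effort": joint torques, N m; "position": TCP position; "ee_rot": TCP orientation; "contact_force": force on the tool from outside, world axes, zero at the start; "moment": the same for the moment, N m; "width": finger opening in m.
Only numpy, scipy, OpenCV 4.12 (cv2) and the standard library are available. Lean on these libraries where they do the work, as an engineer would, in place of code of your own. Each camera call takes 0.05 s, during which the arm holds its last target. There are 200 camera calls.

## Working session

There is one attempt and no reset: what is moved stays moved. The work goes in short steps, Python scripts to look and compute and a shell command to move; the robot and the scene stay as the last step left them, time stands still between calls to the robot, and variables do not carry over. Pictures are saved under pics/ and viewed, on a budget of 10 in all, crops included, one or two more only if the job needs it, and the job is handed in when it is done.

```bash
mkdir -p pics; ls
python3 - <<'E'
from rig import manip
import cv2,numpy as np
s=manip.get_state();print({k:np.round(v,3) for k,v in s.items()}, manip.grip_point_offset)
for n in("side","top","wrist"):
    i=manip.get_image(n);cv2.imwrite(f"pics/{n}0.png",i["frame"][...,::-1]);np.savez(f"{n}0.npz",**i)
    print(n,np.round(i["K"],1).tolist(),np.round(-i["R"].T@i["t"],3),np.round(i["R"],2).tolist())
E
```

```text
pics
{'clock': np.float64(0.0), 'qpos': array([ 1.024,  0.277,  1.506, -0.   ,  1.361, -0.121]), 'qd': array([-0.001, -0.   , -0.001, -0.002, -0.002, -0.001]), 'effort': array([-3.0000e-03, -4.1678e+01, -2.4580e+01, -1.0000e-03,  1.1000e-02,
        0.0000e+00]), 'position': array([0.237, 0.523, 0.23 ]), 'ee_rot': array([ 0.691,  0.149,  0.691, -0.15 ]), 'contact_force': array([0.179, 0.136, 0.21 ]), 'moment': array([ 0.025,  0.039, -0.005]), 'width': np.float64(0.085)} 0.0187
side [[361.8, 0.0, 255.2], [0.0, 361.8, 194.5], [0.0, 0.0, 1.0]] [-0.005 -0.574  0.685] [[0.74, -0.67, -0.0], [-0.39, -0.43, -0.81], [0.54, 0.61, -0.58]]
top [[378.0, 0.0, 255.6], [0.0, 378.0, 193.1], [0.0, 0.0, 1.0]] [ 0.335 -0.025  1.261] [[-0.03, -1.0, 0.0], [-0.99, 0.03, -0.13], [0.13, -0.01, -0.99]]
wrist [[326.9, 0.0, 258.6], [0.0, 326.9, 190.6], [0.0, 0.0, 1.0]] [0.164 0.558 0.373] [[0.41, 0.91, -0.0], [0.87, -0.39, 0.31], [0.28, -0.13, -0.95]]
```

View pics/side0.png

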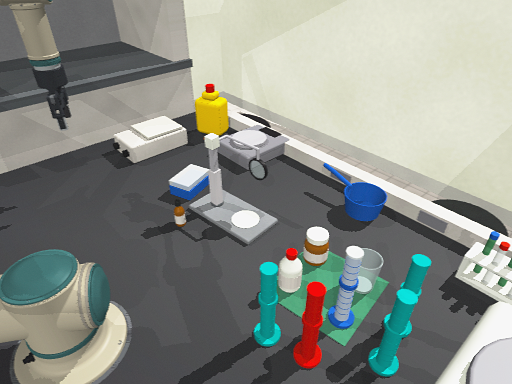

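View pics/top0.png

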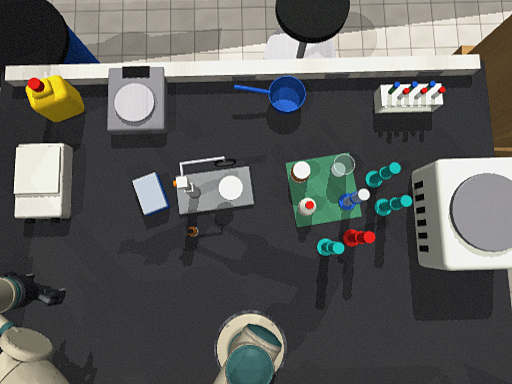

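The blue-ringed clear cylinder is at side (345,290), with its foot at (341,318), and at top (347,202). The look-alikes are turquoise at side (267,305), (395,335) and (415,290), and red at (312,325). Only the clear one with blue foot, collar and rings fits the description. I'll confirm that and the station in one enlarged composite, and measure them.

```bash
cat > h.py <<'E'
import numpy as np,cv2
def load(n): return dict(np.load(n+".npz"))
def ray(i,uv):
    d=i["R"].T@np.linalg.solve(i["K"],[uv[0],uv[1],1.]);return -i["R"].T@i["t"],d/np.linalg.norm(d)
def plane(i,uv,z):
    o,d=ray(i,uv);return o+d*(z-o[2])/d[2]
def tri(a,ua,b,ub):
    o1,d1=ray(a,ua);o2,d2=ray(b,ub)
    s=np.linalg.lstsq(np.c_[d1,-d2],o2-o1,rcond=None)[0]
    p,q=o1+s[0]*d1,o2+s[1]*d2;return (p+q)/2,np.linalg.norm(p-q)
def proj(i,X):
    c=i["K"]@(i["R"]@np.asarray(X,float)+i["t"]);return c[:2]/c[2]
def blobs(i,lo,hi,box,amin=4):
    x0,y0,x1,y1=box;h=cv2.cvtColor(i["frame"][y0:y1,x0:x1],cv2.COLOR_RGB2HSV)
    n,l,st,c=cv2.connectedComponentsWithStats(cv2.inRange(h,lo,hi))
    return [(np.round(c[k]+[x0,y0],1).tolist(),(st[k]+[x0,y0,0,0,0]).tolist()) for k in range(1,n) if st[k,4]>=amin]
E
python3 - <<'E'
from h import *
s,t=load("side0"),load("top0")
print("white side",blobs(s,(0,0,180),(179,60,255),(180,125,285,245),8))
print("white top",blobs(t,(0,0,180),(179,60,255),(160,150,260,220),8))
print("orange side",blobs(s,(5,120,120),(22,255,255),(195,125,235,215),1))
print("orange top",blobs(t,(5,120,120),(22,255,255),(165,170,200,200),1))
print("blue side",blobs(s,(105,120,60),(130,255,255),(320,240,372,335)))
print("blue top",blobs(t,(105,120,60),(130,255,255),(330,180,380,215)))
def c(i,b,w,h): x0,y0,x1,y1=b; return cv2.resize(i["frame"][y0:y1,x0:x1],(w,h),interpolation=cv2.INTER_CUBIC)
a=np.hstack([c(s,(180,125,290,245),400,436)[:300],c(s,(300,235,400,335),400,400)[:300]])
a=np.hstack([c(s,(175,125,285,215),400,300),c(s,(260,235,392,335),400,300)])
b=np.hstack([c(t,(165,145,265,220),400,300),c(t,(285,145,385,220),400,300)])
cv2.imwrite("pics/crop1.png",np.vstack([a,b])[...,::-1])
E
```

```text
white side [([182.1, 128.5], [180, 125, 6, 7, 24]), ([247.9, 137.5], [204, 125, 81, 28, 1067]), ([246.7, 151.4], [233, 148, 22, 8, 71]), ([200.7, 183.1], [180, 164, 43, 43, 859]), ([241.8, 216.5], [204, 192, 73, 49, 1181]), ([181.6, 218.8], [180, 214, 5, 10, 30])]
white top [([188.7, 172.4], [176, 157, 48, 31, 220]), ([230.4, 187.2], [219, 175, 24, 25, 474]), ([191.6, 186.0], [190, 183, 3, 9, 13]), ([161.7, 199.9], [160, 189, 6, 19, 67])]
orange side []
orange top [([174.4, 183.0], [173, 180, 4, 7, 20])]
blue side [([354.5, 267.0], [353, 267, 4, 1, 4]), ([347.3, 284.8], [339, 275, 20, 16, 119]), ([340.1, 318.8], [328, 306, 26, 23, 287]), ([342.5, 314.0], [341, 314, 4, 1, 4])]
blue top [([347.1, 201.4], [339, 192, 23, 18, 163])]
```

View pics/crop1.png

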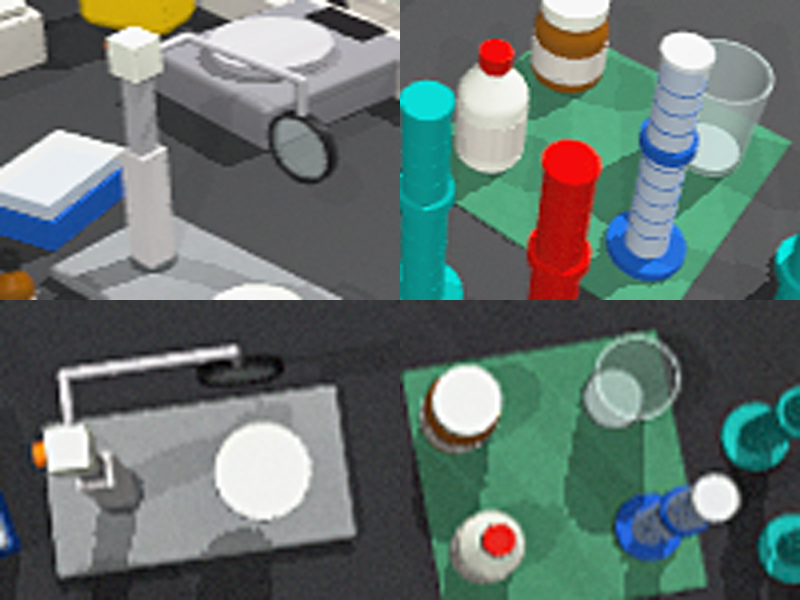

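The crop confirms the clear, blue-ringed cylinder at the mat's right corner (side (341,318), top (346,205)). The head is at side (212,137), with the orange button on its far side, seen from the top at (174,183). Next I'll triangulate.

Run:
```python
from h import *
np.set_printoptions(precision=4,suppress=True)
s,t=load("side0"),load("top0")
print("pad side",blobs(s,(0,0,225),(179,60,255),(222,200,270,240),20),"top",blobs(t,(0,0,225),(179,60,255),(210,170,250,205),20))
pb=blobs(s,(0,0,225),(179,60,255),(222,200,270,240),100)[0][0]; pt=blobs(t,(0,0,225),(179,60,255),(210,170,250,205),100)[0][0]
print("pad tri",tri(s,pb,t,pt),plane(s,pb,.017),plane(t,pt,.017))
print("headtop tri",tri(s,(211.6,137),t,(181.5,182)),plane(t,(181.5,182),.2455),plane(s,(211.6,137),.2455))
print("button top-view",plane(t,(174.4,183),.2305))
h=blobs(t,(0,0,225),(179,60,255),(355,185,375,203),20);h2=blobs(s,(0,0,215),(179,40,255),(344,244,368,262),20)
print(h,h2); 
print("cyltop",tri(s,h2[0][0],t,h[0][0]),plane(t,h[0][0],.202),plane(s,h2[0][0],.202),tri(s,(355,252.7),t,(364.2,194.2)))
print("cyl foot",plane(s,(341,317.5),.006))
# base plate corners in top
g=cv2.cvtColor(t["frame"],cv2.COLOR_RGB2HSV)
for uv in [(178,213.5),(254,208.5),(249,171.5)]: print("corner",plane(t,uv,.015 if 0 else .015))
# foot in top
fr=blobs(t,(105,120,60),(130,255,255),(338,190,357,212));print(fr)
for uv in [(346.5,203.5)]: print("foot top",plane(t,uv,.008))
i=load("wrist0");
```

```text
pad side [([245.0, 218.7], [232, 210, 27, 18, 384])] top [([230.2, 187.3], [219, 176, 24, 24, 440])]
pad tri (array([0.5166, 0.0524, 0.0169]), np.float64(0.0002898887561747107)) [0.5165 0.0524 0.017 ] [0.5167 0.0523 0.017 ]
headtop tri (array([0.5029, 0.1708, 0.2399]), np.float64(0.0014631001062944933)) [0.5014 0.1701 0.2455] [0.4971 0.161  0.2455]
button top-view [0.5015 0.1925 0.2305]
[([363.5, 194.1], [359, 189, 10, 11, 85])] [([354.6, 251.6], [346, 246, 18, 12, 168])]
cyltop (array([ 0.4598, -0.3344,  0.2036]), np.float64(0.0007773191243721907)) [ 0.4603 -0.3351  0.202 ] [ 0.461  -0.3334  0.202 ] (array([ 0.4593, -0.3363,  0.2025]), np.float64(0.0015944155264526552))
cyl foot [ 0.4588 -0.3361  0.006 ]
corner [0.4343 0.2261 0.015 ]
corner [ 0.4442 -0.0249  0.015 ]
corner [ 0.5688 -0.0114  0.015 ]
[([346.6, 201.3], [339, 192, 18, 18, 156])]
foot top [ 0.4533 -0.3333  0.008 ]
```

```bash
python3 -m crank '{"grip":[1,1,1,1,1,1,1,1,1,1,1,1,1,1,1,1],"slide":[[0,0,4],[0,0,8],[2,-3,10],[5,-6,10],[8,-10,10],[11,-14,10],[14,-18,10],[17,-22,10],[20,-26,10],[22,-29,10],[24,-32,10],[25.5,-34,10],[26.5,-35.1,10],[26.5,-35.1,10],[26.5,-35.1,10],[26.5,-35.1,10]],"roll":[0,0,3,6,9,12,15,18,21,24,27,29,31,31,31,31]}' 25
cat > cap.py <<'E'
import sys,cv2,numpy as np
from rig import manip
for n in sys.argv[2:]:
    i=manip.get_image(n);cv2.imwrite(f"pics/{n}{sys.argv[1]}.png",i["frame"][...,::-1]);np.savez(f"{n}{sys.argv[1]}.npz",**i)
s=manip.get_state();print({k:np.round(s[k],4).tolist() for k in("clock","position","ee_rot","contact_force","width")})
E
python3 cap.py 1 wrist side top
```

```text
clock: 1.75
position: [0.5018, 0.1734, 0.3313]
ee_rot: [0.706, -0.041, 0.706, 0.041]
contact_force: [0.4, 1.3, -0.4]
width: 0.0855
{'clock': 1.9, 'position': [0.5019, 0.1735, 0.3315], 'ee_rot': [0.7059, -0.041, 0.7059, 0.0412], 'contact_force': [0.2501, -0.0494, 0.5526], 'width': 0.0854}
```

View pics/wrist1.png

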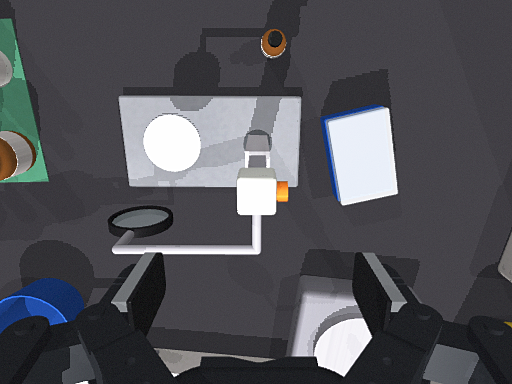

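The wrist view shows the white head at (256,191), the orange button at (282,191), the pad at (171,143) and the lens at (140,221). The fingers straddle the head, at x=143 and x=375. Next, refine the head, button and yaw.

Run:
```python
from h import *
np.set_printoptions(precision=4,suppress=True)
w,t=load("wrist1"),load("top0")
wo=blobs(w,(5,150,150),(22,255,255),(265,170,300,215))[0];print(wo)
print("button",tri(w,wo[0],t,(174.4,183)),plane(w,wo[0],.2305))
for v in (200,225,240): print(v,blobs(w,(0,0,v),(179,40,255),(225,160,276,225),60))
g=cv2.cvtColor(w["frame"],cv2.COLOR_RGB2GRAY); print(g[164:222:2,256]); print(g[200,230:284:2])
p=blobs(w,(0,0,225),(179,60,255),(130,100,210,180),100)[0];print("pad",p,plane(w,p[0],.017),tri(w,p[0],t,(230.2,187.3)))
for uv in [(120.5,96.5),(301,96.5),(299,186.5),(130,185.5)]: print("corner",plane(w,uv,.015))
```

```text
([281.9, 191.2], [277, 182, 11, 20, 207])
button (array([0.5033, 0.1948, 0.2186]), np.float64(0.0004618155258772205)) [0.4994 0.1933 0.2305]
200 [([233.2, 172.0], [225, 160, 24, 27, 362]), ([256.1, 197.2], [237, 178, 39, 47, 1507])]
225 [([256.0, 197.1], [237, 178, 39, 47, 1480])]
240 [([255.9, 196.9], [237, 178, 39, 47, 1440])]
[120 116 163 169 167 171 166 230 255 254 254 254 254 254 254 254 254 254
 254 254 254 254 254 254 254 255 246 247 248]
[ 66  68  68  54 255 254 254 254 254 254 254 254 254 254 254 254 254 254
 254 254 254 254 255 136 183 185 185]
pad ([171.6, 142.7], [143, 114, 58, 58, 2562]) [0.5144 0.0543 0.017 ] (array([0.5169, 0.0526, 0.0095]), np.float64(0.001888407684269129))
corner [ 0.46   -0.0166  0.015 ]
corner [0.432 0.225 0.015]
corner [0.5582 0.2419 0.015 ]
corner [ 0.5851 -0.0047  0.015 ]
```

Run:
```python
from h import *
np.set_printoptions(precision=4,suppress=True)
w,t,s=load("wrist1"),load("top0"),load("side0")
for uv in [(237,178),(276,178),(276,214.5),(237,214.5),(256.2,196.2)]: print(plane(w,uv,.2455))
print(tri(w,(256.2,196.2),t,(181.5,182)),tri(w,(256.2,196.2),s,(211.6,137)))
r=np.deg2rad(6.6);y=np.array([-np.sin(r),np.cos(r)])
for p in((.5166,.0524),(.5144,.0543)):print("head from pad",p+.12*y)
# top view head face
g=t["frame"].min(2);print(g[172:194,181]);print(g[182,170:194])
```

```text
[0.4884 0.1579 0.2455]
[0.4851 0.1859 0.2455]
[0.5134 0.1897 0.2455]
[0.5168 0.1606 0.2455]
[0.5006 0.1732 0.2455]
(array([0.5038, 0.1729, 0.2344]), np.float64(0.0018679246041506)) (array([0.5042, 0.1731, 0.2382]), np.float64(0.002084266055110334))
head from pad [0.5028 0.1716]
head from pad [0.5006 0.1735]
[225 221 218 210 231 249 240 240 240 241 240 240 242 245 239 154 107 144
 164 161 157 159]
[ 42  48  33  38  28   5 185 242 241 241 242 240 240 240 241 245 255 118
  92 149 170 178 166 153]
```

```bash
python3 -m crank '{"grip":[1,1,1,1,1,1,1,1,0.7,0.5,0.4,0.3,0.2,0.2,0.2,0.2,0.2],"slide":[[0,0,-3],[0,0,-6],[0,0,-9],[0,0,-11],[0,0,-12],[0,0,-12.2],[0,0,-12.2],[0,0,-12.2],[0,0,-12.2],[0,0,-12.2],[0,0,-12.2],[0,0,-12.2],[0,0,-12.2],[0,0,-12.2],[0,0,-12.2],[0,0,-12.2],[0,0,-12.2]],"roll":[0,0,0,0,0,0,0,0,0,0,0,0,0,0,0,0,0]}' 25; python3 cap.py 2 wrist
```

```text
clock: 3.6
position: [0.5028, 0.1727, 0.2094]
ee_rot: [0.706, -0.041, 0.706, 0.041]
contact_force: [-0.4, 0.0, 1.8]
width: 0.0314
{'clock': 3.65, 'position': [0.5028, 0.1727, 0.2094], 'ee_rot': [0.7061, -0.0407, 0.7057, 0.0407], 'contact_force': [0.411, -0.1557, 1.7577], 'width': 0.0312}
```

View pics/wrist2.png

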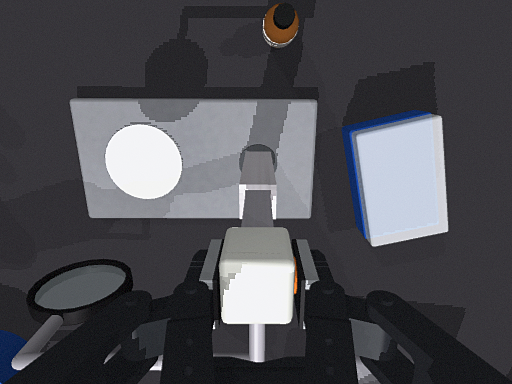

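The fingers (210 and 305 at row 260) pinch head and button. The width of 31 mm means the button is fully in, and there is no side load. I'll slide down 20 mm, then let go.

```bash
python3 -m crank '{"grip":[0.2,0.2,0.2,0.2,0.2,0.2,0.2,0.2,0.2,0.2,0.2,0.2],"slide":[[0,0,-0.2],[0,0,-0.4],[0,0,-0.6],[0,0,-0.8],[0,0,-1],[0,0,-1.2],[0,0,-1.4],[0,0,-1.6],[0,0,-1.8],[0,0,-2],[0,0,-2],[0,0,-2]],"roll":[0,0,0,0,0,0,0,0,0,0,0,0]}'
```

```text
clock: 4.85
position: [0.5027, 0.1727, 0.1889]
ee_rot: [0.706, -0.041, 0.706, 0.041]
contact_force: [3.8, -0.7, -1.3]
width: 0.0314
```

```bash
python3 -m crank '{"grip":[0.4,0.6,0.8,1,1,1,1,1,1,1,0.6,0.3,0,0,0,0,0,0],"slide":[[0,0,0],[0,0,0],[0,0,0],[0,0,0],[0,0,0],[0,0,2],[0,0,4],[0,0,6],[0,0,8],[0,0,8],[0,0,8],[0,0,8],[0,0,8],[0,0,8],[0,0,8],[0,0,8],[0,0,8],[0,0,8]],"roll":[0,0,0,0,0,0,0,0,0,0,0,0,0,0,0,0,0,0]}'; python3 cap.py 3 wrist side
```

```text
clock: 6.65
position: [0.5025, 0.1727, 0.2694]
ee_rot: [0.706, -0.041, 0.706, 0.041]
contact_force: [1.0, 0.3, 0.3]
width: 0.0002
{'clock': 6.75, 'position': [0.5025, 0.1727, 0.2694], 'ee_rot': [0.706, -0.0407, 0.7059, 0.0408], 'contact_force': [-0.174, 1.126, 0.0323], 'width': -0.0003}
```

Run:
```python
import cv2,numpy as np
a=cv2.imread("pics/wrist3.png");s=[cv2.resize(cv2.imread(f"pics/side{k}.png")[120:220,180:290],(275,250),interpolation=cv2.INTER_CUBIC) for k in(0,3)]
a=cv2.resize(a,(500,375));c=np.zeros((500,800,3),np.uint8);c[:375,:500]=a;c[:250,500:775]=s[0];c[250:,500:775]=s[1];cv2.imwrite("pics/c3.png",c)
```

```text
(no output)
```

View pics/c3.png

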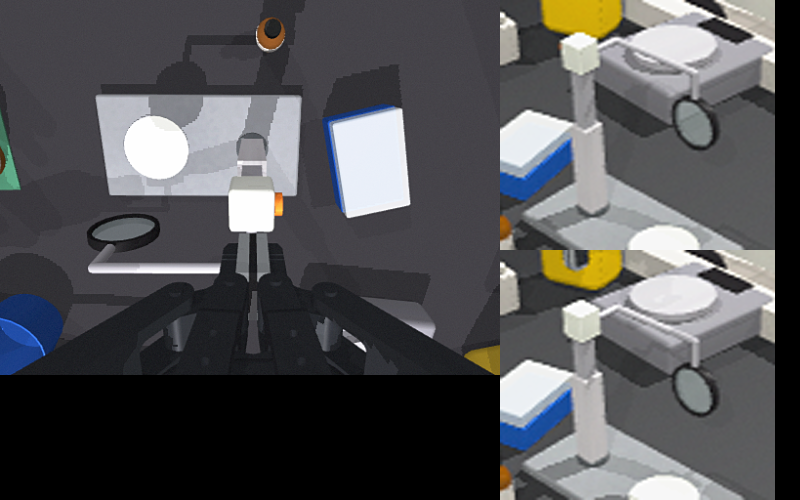

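The column is about 20 mm lower (in the side view the head dropped about 7 px), and the shut fingers are over the head. Next, press down gently.

```bash
python3 -m crank '{"grip":[0,0,0,0,0,0,0,0,0,0,0,0],"slide":[[0,0,-2],[0,0,-3.5],[0,0,-4],[0,0,-4.2],[0,0,-4.4],[0,0,-4.5],[0,0,-4.6],[0,0,-4.7],[0,0,-4.8],[0,0,-4.9],[0,0,-4.9],[0,0,-4.9]],"roll":[0,0,0,0,0,0,0,0,0,0,0,0]}'
```

```text
clock: 7.95
position: [0.5027, 0.1727, 0.221]
ee_rot: [0.706, -0.041, 0.706, 0.041]
contact_force: [-1.4, -0.6, 4.9]
width: -0.0
```

```bash
python3 -m crank '{"grip":[0,0,0,0,0,0],"slide":[[0,0,-0.1],[0,0,-0.2],[0,0,-0.3],[0,0,-0.4],[0,0,-0.4],[0,0,-0.4]],"roll":[0,0,0,0,0,0]}'; python3 -m crank '{"grip":[0,0,0,0],"slide":[[0,0,-0.1],[0,0,-0.2],[0,0,-0.2],[0,0,-0.2]],"roll":[0,0,0,0]}'
```

```text
clock: 8.55
position: [0.5027, 0.1727, 0.2162]
ee_rot: [0.706, -0.041, 0.706, 0.041]
contact_force: [-0.2, -0.3, 0.8]
width: -0.0003
clock: 8.95
position: [0.5026, 0.1727, 0.2141]
ee_rot: [0.706, -0.041, 0.706, 0.041]
contact_force: [-0.1, 0.1, 0.8]
width: 0.0002
```

```bash
python3 -m crank '{"grip":[0,0,0,0],"slide":[[0,0,-0.05],[0,0,-0.1],[0,0,-0.1],[0,0,-0.1]],"roll":[0,0,0,0]}'; python3 -m crank '{"grip":[0,0,0],"slide":[[0,0,-0.05],[0,0,-0.1],[0,0,-0.1]],"roll":[0,0,0]}'; python3 cap.py 4 wrist side
python3 - <<'E'
from h import *
for k in(0,3,4):
    s=load(f"side{k}")["frame"].min(2); print(k,s[128:165,211].tolist())
E
```

```text
clock: 9.35
position: [0.5026, 0.1727, 0.2135]
ee_rot: [0.706, -0.041, 0.706, 0.041]
contact_force: [0.0, -0.5, 3.3]
width: 0.0
clock: 9.65
position: [0.5026, 0.1727, 0.2133]
ee_rot: [0.706, -0.041, 0.706, 0.041]
contact_force: [-0.2, -0.4, 7.5]
width: -0.0002
{'clock': 9.75, 'position': [0.5026, 0.1727, 0.2133], 'ee_rot': [0.7063, -0.0407, 0.7056, 0.0408], 'contact_force': [-1.4646, -0.8878, 6.8212], 'width': 0.0002}
0 [10, 10, 10, 6, 0, 251, 248, 247, 247, 247, 249, 238, 197, 193, 193, 193, 191, 191, 191, 189, 190, 179, 136, 140, 141, 141, 141, 139, 145, 146, 148, 148, 147, 147, 148, 146, 147]
3 [61, 6, 9, 10, 10, 9, 6, 35, 44, 55, 54, 41, 208, 255, 248, 247, 247, 248, 248, 193, 197, 198, 196, 199, 196, 195, 194, 193, 167, 136, 144, 145, 145, 145, 150, 150, 152]
4 [36, 42, 43, 44, 44, 40, 40, 74, 79, 80, 79, 100, 98, 121, 121, 120, 117, 127, 129, 171, 247, 237, 195, 198, 196, 196, 193, 191, 190, 191, 207, 133, 144, 147, 146, 146, 151]
```

The press ends in a hard stop at z 0.213. I'll back off and check the button and the drop.

```bash
python3 -m crank '{"grip":[0,0,0,0.5,1,1,1,1],"slide":[[0,0,1],[0,0,4],[0,0,8],[0,0,11.8],[0,0,11.8],[0,0,11.8],[0,0,11.8],[0,0,11.8]],"roll":[0,0,0,0,0,0,0,0]}'; python3 cap.py 5 wrist side top
python3 - <<'E'
from h import *
np.set_printoptions(precision=4,suppress=True)
for k in(1,5):
    w=load(f"wrist{k}");print("orange",blobs(w,(5,150,130),(24,255,255),(240,150,310,240)))
    print("head",[b for b in blobs(w,(0,0,225),(179,40,255),(225,150,290,240),300)])
a,b=(cv2.cvtColor(load(f"side{k}")["frame"],cv2.COLOR_RGB2GRAY).astype(float) for k in(0,5))
# sub-pixel head shift by phase correlation / template
T=b[140:163,200:226].astype(np.uint8);A=a.astype(np.uint8)
r=cv2.matchTemplate(A[120:170,190:236],T,cv2.TM_CCOEFF_NORMED);_,v,_,l=cv2.minMaxLoc(r);c=r[l[1]-1:l[1]+2,l[0]]
sub=l[1]+.5*(c[0]-c[2])/(c[0]-2*c[1]+c[2]);print("shift px",20-sub,"x",10-l[0],v)
s=load("side0")
print("px for 26,28.5,30,31.5,34:",[ (proj(s,[.4925,.168,.228-d])-proj(s,[.4925,.168,.228]))[1].round(2) for d in(.026,.0285,.03,.0315,.034)])
w0=cv2.imread("pics/wrist5.png")[150:260,200:320];l0=cv2.imread("pics/side5.png")[120:215,180:290]
cv2.imwrite("pics/c5.png",np.hstack([cv2.resize(w0,(400,366),interpolation=2),cv2.resize(l0,(400,366),interpolation=2)]))
E
```

```text
clock: 10.55
position: [0.5017, 0.1725, 0.3286]
ee_rot: [0.705, -0.041, 0.707, 0.041]
contact_force: [0.9, 0.5, 0.6]
width: 0.0719
{'clock': 10.7, 'position': [0.5021, 0.1726, 0.3293], 'ee_rot': [0.7052, -0.0408, 0.7067, 0.0406], 'contact_force': [-0.3292, 0.2459, -0.177], 'width': 0.0856}
orange [([282.0, 191.4], [277, 182, 11, 20, 216])]
head [([256.0, 199.4], [237, 178, 39, 62, 1585])]
orange [([280.7, 181.7], [276, 173, 10, 18, 174])]
head [([255.8, 195.8], [225, 169, 51, 71, 1523])]
shift px 9.786905 x 1 0.8280970454216003
px for 26,28.5,30,31.5,34: [np.float64(8.44), np.float64(9.23), np.float64(9.71), np.float64(10.19), np.float64(10.98)]
```

View pics/c5.png

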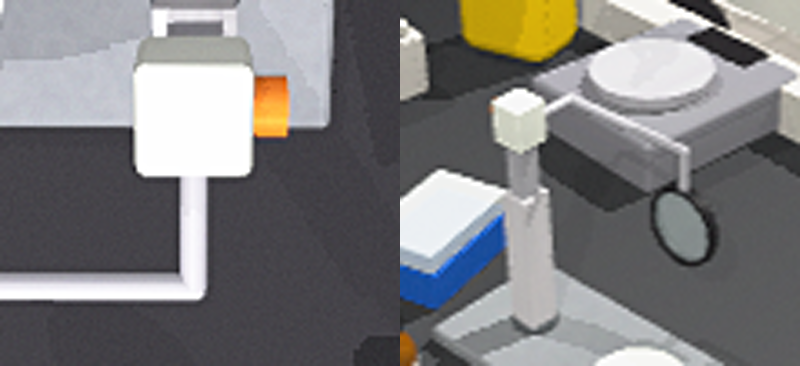

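The column is down about 30 mm (side shift 9.8 px, 9.7 expected), and the button stands fully out at (270,105) in the crop. Next, the cylinder.

```bash
python3 -m crank '{"grip":[1,1,1,1,1,1,1,1,1,1,1,1,1,1,1,1,1,1],"slide":[[0,-1,2],[0,-4,2],[-0.5,-8,2],[-1,-12,2],[-1.4,-16,2],[-1.8,-20,2],[-2.2,-24,2],[-2.6,-28,2],[-3,-32,2],[-3.4,-36,2],[-3.7,-40,2],[-4,-44,2],[-4.1,-47,2],[-4.2,-49,2],[-4.2,-50.8,2],[-4.2,-50.8,2],[-4.2,-50.8,2],[-4.2,-50.8,2]],"roll":[0,0,0,0,0,0,0,0,0,0,0,0,0,0,0,0,0,0]}'; python3 cap.py 6 wrist
```

```text
clock: 12.5
position: [0.4607, -0.334, 0.3505]
ee_rot: [0.706, -0.041, 0.706, 0.042]
contact_force: [-0.3, 0.5, -0.4]
width: 0.0855
{'clock': 12.55, 'position': [0.4607, -0.334, 0.3506], 'ee_rot': [0.706, -0.0411, 0.7058, 0.0414], 'contact_force': [0.2382, -0.3834, 0.0362], 'width': 0.0855}
```

View pics/wrist6.png

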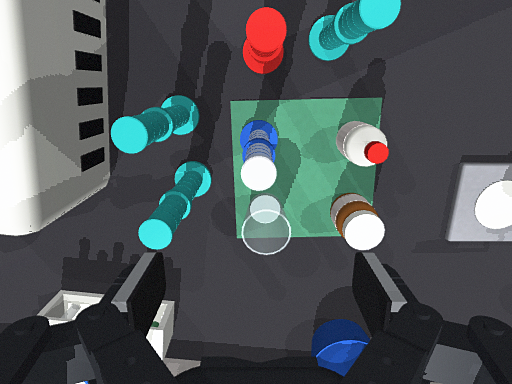

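The wrist view shows the cylinder's white top at (259,172) with its blue foot at (259,137). The nearest tall neighbours are the turquoise tops at (155,235) and (130,134).

Run:
```python
from h import *
np.set_printoptions(precision=4,suppress=True)
w,t,s=load("wrist6"),load("top0"),load("side0")
b=blobs(w,(0,0,225),(179,40,255),(235,145,285,195),100);print(b)
u=b[0][0];print(plane(w,u,.202),tri(w,u,t,(363.5,194.1)),tri(w,u,s,(354.6,251.6)))
for n,uv,z in(("turq",(155,235),.2),("turq2",(130,134),.2),("amber",(363,230),.085),("white",(376,152),.11),("beaker",(266,232),.09)):print(n,plane(w,uv,z))
```

```text
[([258.1, 173.0], [241, 156, 35, 35, 954])]
[ 0.4588 -0.3328  0.202 ] (array([ 0.4588, -0.3334,  0.206 ]), np.float64(0.0022615496016530497)) (array([ 0.4588, -0.3336,  0.2037]), np.float64(0.001646671531270421))
turq [ 0.5339 -0.4264  0.2   ]
turq2 [ 0.4368 -0.4503  0.2   ]
amber [ 0.5538 -0.1773  0.085 ]
white [ 0.4418 -0.1939  0.11  ]
beaker [ 0.5697 -0.3091  0.09  ]
```

```bash
python3 -m crank '{"grip":[1,1,1,1,1,1,1,1,1,1,1,1,1,1],"slide":[[-0.1,0.1,-3],[-0.1,0.1,-6],[-0.1,0.1,-9],[-0.1,0.1,-11],[-0.1,0.1,-13],[-0.1,0.1,-15],[-0.1,0.1,-16.5],[-0.1,0.1,-18],[-0.1,0.1,-19],[-0.1,0.1,-20],[-0.1,0.1,-20.4],[-0.1,0.1,-20.4],[-0.1,0.1,-20.4],[-0.1,0.1,-20.4]],"roll":[0,0,0,0,0,0,0,0,0,0,0,0,0,0]}' 25; python3 -m crank '{"grip":[0.9,0.8,0.7,0.65,0.6,0.55,0.5,0.46,0.42,0.4,0.38,0.36,0.34,0.32,0.3,0.25,0.2,0.2,0.2,0.2],"slide":[[0,0,0],[0,0,0],[0,0,0],[0,0,0],[0,0,0],[0,0,0],[0,0,0],[0,0,0],[0,0,0],[0,0,0],[0,0,0],[0,0,0],[0,0,0],[0,0,0],[0,0,0],[0,0,0],[0,0,0],[0,0,0],[0,0,0],[0,0,0]],"roll":[0,0,0,0,0,0,0,0,0,0,0,0,0,0,0,0,0,0,0,0]}' 25
```

```text
clock: 13.95
position: [0.4599, -0.3347, 0.147]
ee_rot: [0.706, -0.041, 0.706, 0.04]
contact_force: [0.3, -0.4, 0.4]
width: 0.0854
clock: 15.95
position: [0.4595, -0.3343, 0.1464]
ee_rot: [0.706, -0.041, 0.706, 0.041]
contact_force: [0.2, -0.2, 2.7]
width: 0.0297
```

```bash
python3 -m crank '{"grip":[0.2,0.2,0.2,0.2,0.2,0.2,0.2,0.2,0.2,0.2,0.2,0.2,0.2,0.2,0.2,0.2,0.2,0.2,0.2,0.2],"slide":[[0,0,0.2],[0,0,0.5],[0,0,1],[0,0,1.7],[0,0,2.5],[0,0,3.4],[0,0,4.3],[0,0,5.2],[0,0,6.1],[0,0,7],[0,0,7.9],[0,0,8.8],[0,0,9.7],[0,0,10.6],[0,0,11.5],[0,0,12.3],[0,0,13],[0,0,13.5],[0,0,13.9],[0,0,14]],"roll":[0,0,0,0,0,0,0,0,0,0,0,0,0,0,0,0,0,0,0,0]}' 30; python3 cap.py 7 wrist side
```

```text
clock: 17.95
position: [0.4596, -0.3344, 0.2867]
ee_rot: [0.706, -0.041, 0.706, 0.041]
contact_force: [-0.7, -0.5, -1.9]
width: 0.0292
{'clock': 18.05, 'position': [0.4595, -0.3343, 0.2863], 'ee_rot': [0.7059, -0.0406, 0.706, 0.0408], 'contact_force': [0.2052, 0.238, -2.0859], 'width': 0.0293}
```

View pics/side7.png

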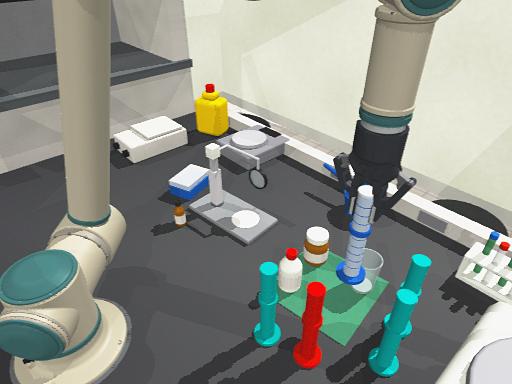

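The cylinder hangs upright in the gripper (foot at (351,273), top at (365,190)) and everything else stands. I'll carry it over the pad.

```bash
python3 -m crank '{"grip":[0.2,0.2,0.2,0.2,0.2,0.2,0.2,0.2,0.2,0.2,0.2,0.2,0.2,0.2,0.2,0.2,0.2,0.2,0.2,0.2],"slide":[[0,0.3,0],[0,0.8,0],[0,1.5,0],[0,2.5,0],[0.1,3.7,0],[0.2,5,0],[0.3,6.5,0],[0.5,8,0],[0.7,9.5,0],[0.9,11,0],[1.1,12.5,0],[1.3,14,0],[1.6,15.5,0],[1.9,17,0],[2.2,18.3,0],[2.4,19.5,0],[2.6,20.5,0],[2.7,21.2,0],[2.8,21.7,0],[2.8,22,0]],"roll":[0,0,0,0,0,0,0,0,0,0,0,0,0,0,0,0,0,0,0,0]}'; python3 -m crank '{"grip":[0.2,0.2,0.2,0.2,0.2,0.2,0.2,0.2,0.2,0.2,0.2,0.2,0.2,0.2,0.2,0.2,0.2,0.2,0.2,0.2],"slide":[[0.1,0.3,0],[0.2,0.8,0],[0.4,1.5,0],[0.6,2.5,0],[0.8,3.7,0],[1,5,0],[1.3,6.4,0],[1.5,7.8,0],[1.7,9.2,0],[1.9,10.5,0],[2.1,11.8,0],[2.3,13,0],[2.5,14.1,0],[2.6,15,0],[2.7,15.7,0],[2.8,16.2,0],[2.85,16.5,0],[2.85,16.7,0],[2.85,16.75,0],[2.85,16.75,0]],"roll":[0,0,0,0,0,0,0,0,0,0,0,0,0,0,0,0,0,0,0,0]}'; python3 cap.py 8 wrist side top;  python3 - <<'E'
from h import *
np.set_printoptions(precision=4,suppress=True)
for n,bx in(("side8",(200,120,300,240)),("top8",(195,140,280,215))):
    print(n,blobs(load(n),(105,130,60),(130,255,255),bx,15))
E
```

```text
clock: 20.05
position: [0.4876, -0.114, 0.2863]
ee_rot: [0.706, -0.041, 0.706, 0.041]
contact_force: [0.3, -0.8, -2.0]
width: 0.0293
clock: 22.05
position: [0.516, 0.053, 0.2863]
ee_rot: [0.706, -0.041, 0.706, 0.041]
contact_force: [0.1, -0.1, -0.9]
width: 0.0295
{'clock': 22.2, 'position': [0.516, 0.0529, 0.2863], 'ee_rot': [0.7059, -0.0406, 0.7059, 0.0406], 'contact_force': [1.2982, -0.914, -2.0902], 'width': 0.0293}
side8 [([243.0, 145.9], [236, 141, 15, 9, 70]), ([203.6, 183.2], [200, 176, 9, 16, 82]), ([244.1, 183.0], [234, 176, 21, 13, 152])]
top8 [([222.6, 183.4], [218, 178, 10, 12, 75])]
```

View pics/side8.png

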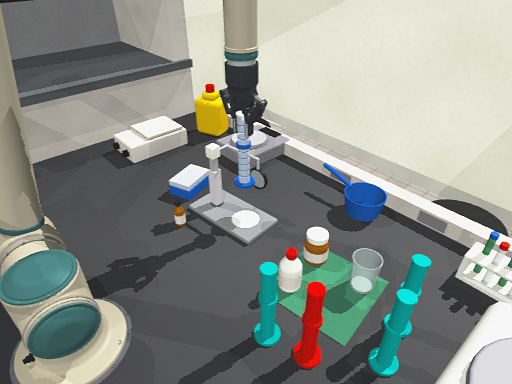

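The cylinder hangs above the pad, foot at (244,182) and pad at (245,219). I'll lower it to about 1 cm above the pad, then measure the foot against the pad.

```bash
python3 -m crank '{"grip":[0.2,0.2,0.2,0.2,0.2,0.2,0.2,0.2,0.2,0.2,0.2,0.2,0.2,0.2,0.2,0.2,0.2,0.2,0.2,0.2],"slide":[[0,0,-0.2],[0,0,-0.6],[0,0,-1.2],[0,0,-2],[0,0,-2.8],[0,0,-3.6],[0,0,-4.4],[0,0,-5.2],[0,0,-6],[0,0,-6.8],[0,0,-7.6],[0,0,-8.4],[0,0,-9.2],[0,0,-9.9],[0,0,-10.5],[0,0,-11],[0,0,-11.3],[0,0,-11.5],[0,0,-11.5],[0,0,-11.5]],"roll":[0,0,0,0,0,0,0,0,0,0,0,0,0,0,0,0,0,0,0,0]}'; python3 cap.py 9 side wrist
python3 - <<'E'
from h import *
np.set_printoptions(precision=4,suppress=True)
s=load("side8");print("foot hi",plane(s,(244,182),.146))
s=load("side9");b=blobs(s,(105,130,60),(130,255,255),(222,150,275,240),10);print(b)
f=max(b,key=lambda q:q[1][1])[1];c=(f[0]+(f[2]-1)/2,f[1]+(f[3]-1)/2);print(c,plane(s,c,.031))
f=min(b,key=lambda q:q[1][1]);print("collar",plane(s,f[0],.144))
E
```

```text
clock: 24.2
position: [0.5162, 0.0532, 0.1716]
ee_rot: [0.706, -0.041, 0.706, 0.041]
contact_force: [-0.3, 0.4, -1.9]
width: 0.0293
{'clock': 24.3, 'position': [0.5162, 0.0532, 0.1716], 'ee_rot': [0.7062, -0.0407, 0.7057, 0.0407], 'contact_force': [0.9821, -0.3055, -1.7017], 'width': 0.0293}
foot hi [0.5152 0.0513 0.146 ]
[([244.4, 183.8], [237, 179, 15, 9, 63]), ([244.6, 216.2], [236, 209, 19, 13, 125])]
(245.0, 215.0) [0.5165 0.052  0.031 ]
collar [0.5122 0.0462 0.144 ]
```

The foot is centred on the pad to about 1 mm. I'll lower the last centimetre.

```bash
python3 -m crank '{"grip":[0.2,0.2,0.2,0.2,0.2,0.2,0.2,0.2,0.2],"slide":[[0,0,-0.1],[0,0,-0.3],[0,0,-0.5],[0,0,-0.7],[0,0,-0.8],[0,0,-0.9],[0,0,-0.95],[0,0,-0.95],[0,0,-0.95]],"roll":[0,0,0,0,0,0,0,0,0]}'; python3 -m crank '{"grip":[0.2,0.2,0.2],"slide":[[0,0,-0.05],[0,0,-0.1],[0,0,-0.1]],"roll":[0,0,0]}'
```

```text
clock: 25.2
position: [0.5161, 0.0532, 0.1619]
ee_rot: [0.706, -0.041, 0.706, 0.041]
contact_force: [-0.1, 1.4, -2.1]
width: 0.0291
clock: 25.5
position: [0.5163, 0.0532, 0.1614]
ee_rot: [0.706, -0.041, 0.706, 0.041]
contact_force: [-1.7, -0.3, 2.8]
width: 0.0292
```

Contact: Fz went from -2.1 to +2.8 N. I'll open slowly, then rise.

```bash
python3 -m crank '{"grip":[0.34,0.36,0.38,0.4,0.42,0.44,0.48,0.52,0.58,0.65,0.7,0.75,0.8,0.8,0.8],"slide":[[0,0,0],[0,0,0],[0,0,0],[0,0,0],[0,0,0],[0,0,0],[0,0,0],[0,0,0],[0,0,0],[0,0,0],[0,0,0],[0,0,0],[0,0,0],[0,0,0],[0,0,0]],"roll":[0,0,0,0,0,0,0,0,0,0,0,0,0,0,0]}'; python3 -m crank '{"grip":[0.8,0.8,0.8,0.8,0.8,0.8,0.8,0.8,0.8,0.8,0.8,0.8,0.8,0.8,0.8,0.8],"slide":[[0,0,0.5],[0,0,1.5],[0,0,3],[0,0,5],[0,0,7],[0,0,9],[0,0,11],[0,0,13],[0,0,15],[-3,0,16],[-7,0,16],[-11,0,16],[-15,0,16],[-18,0,16],[-20,0,16],[-20,0,16]],"roll":[0,0,0,0,0,0,0,0,0,0,0,0,0,0,0,0]}'; python3 cap.py 10 side top wrist
python3 - <<'E'
from h import *
np.set_printoptions(precision=4,suppress=True)
s,t=load("side10"),load("top10")
a=blobs(s,(0,0,215),(179,40,255),(228,130,265,160),20);print("cyltop side",a)
b=blobs(s,(105,130,60),(130,255,255),(222,130,275,240),10);print(b)
f=max(b,key=lambda q:q[1][1])[1];c=(f[0]+(f[2]-1)/2,f[1]+(f[3]-1)/2);print("foot",plane(s,c,.021))
d=cv2.cvtColor(cv2.absdiff(s["frame"],load("side0")["frame"]),cv2.COLOR_RGB2GRAY)[235:380,255:400];print("mat area diff px",(d>60).sum())
im=np.hstack([cv2.resize(s["frame"][120:240,170:330],(400,300),interpolation=2),cv2.resize(t["frame"][140:245,120:260],(400,300),interpolation=2)])
w=np.zeros((300,800,3),np.uint8);w[:,:400]=cv2.resize(load("wrist10")["frame"],(400,300));w[:,400:]=cv2.resize(s["frame"],(400,300));cv2.imwrite("pics/c10.png",np.vstack([im,w])[...,::-1])
E
```

```text
clock: 27.0
position: [0.516, 0.0532, 0.1608]
ee_rot: [0.706, -0.041, 0.706, 0.041]
contact_force: [-0.4, 0.9, -0.0]
width: 0.0682
clock: 28.6
position: [0.3136, 0.0534, 0.322]
ee_rot: [0.707, -0.041, 0.705, 0.041]
contact_force: [0.9, -0.7, 0.3]
width: 0.0683
{'clock': 28.75, 'position': [0.317, 0.0531, 0.3215], 'ee_rot': [0.7068, -0.0408, 0.7051, 0.0407], 'contact_force': [-0.6802, -0.0524, 0.6083], 'width': 0.0683}
cyltop side [([248.5, 137.2], [232, 130, 33, 16, 414]), ([242.8, 151.5], [228, 145, 31, 14, 43]), ([243.5, 157.4], [238, 155, 12, 5, 49])]
[([244.7, 186.9], [238, 182, 14, 9, 65]), ([244.7, 219.1], [236, 212, 19, 13, 124])]
foot [0.5154 0.0511 0.021 ]
mat area diff px 609
```

View pics/c10.png

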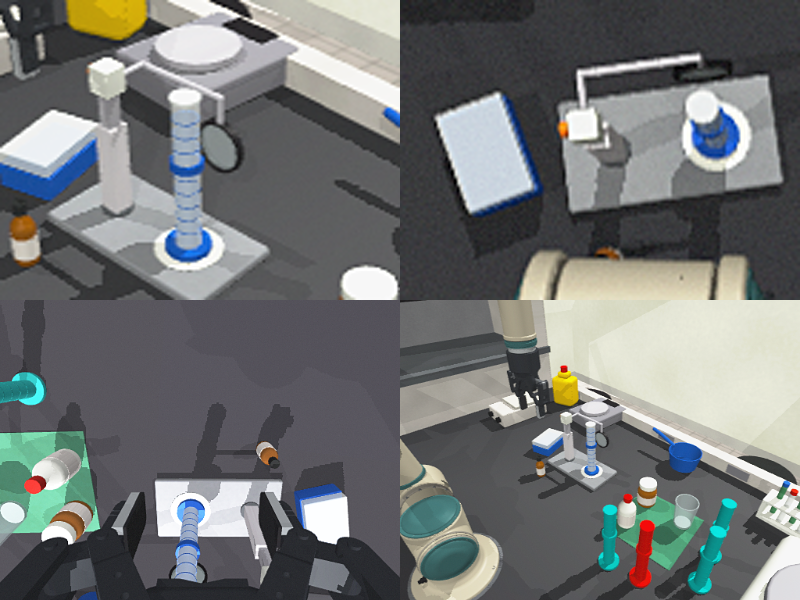

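The cylinder stands upright with its foot centred on the pad, with a white ring visible all round it. The head is lowered with its orange button out, the other things are standing and the gripper is clear. I'll hand in.

```bash
python3 -c "
from rig import manip
print(manip.sign_off())"
```

```text
the job is handed in; nothing more can be done
None
```

The lens is lowered by one hole and the graduated cylinder stands upright on the white pad. I handed the job in at about 29 s of the 69 s allowed; no verdict was reported.

**Lens:** I pinched the head and button, slid the column down 20 mm and let go. I then pressed on the head's top until it came to a firm stop at about 7 N. The side view puts the total drop at about 30 mm (9.8 px, where 9.7 px is expected for 30 mm). The wrist view, taken straight after the press, shows the button fully out.

**Cylinder:** I gripped the clear, blue-ringed cylinder on its bare tube, carried it at up to about 0.15–0.2 m/s and set it down with about 3 N. The last side view puts its foot about 2 mm from the pad centre, within the 12 mm limit. It looks vertical in the pictures.

**Other things:** The five loose things looked upright and in place in the last pictures, with the gripper clear of everything.

**Checks that disagreed or were not made:**
- The wrist camera placed the pad about 2–3 mm from where the fixed cameras did. I mostly used the fixed cameras, because the head grip agreed with them.
- I did not measure the cylinder's tilt as a number.
- I did not measure how far the other things moved. The picture difference around the mat (609 px) includes the removed cylinder and was not analysed.

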